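# Load the print washer and dip its sump

## Robot

A 6-joint arm with a two-finger parallel gripper is mounted at the origin on the work surface. World frame = base frame: x ahead of the robot, y to its left, z up, the work surface at z = 0. Lengths are in m, angles in rad, forces in N, time in s.
With the tool pointing down it reaches from about 0.375 to 0.975 m from the base axis. Payload 3.8 kg.
Tool frame: the origin (TCP) lies midway between the tips of the shut fingers; the grasp point (between the pads) lies 19 mm behind it; x points along the fingers, y is the direction in which the jaws open and shut, and the axes are right-handed (so a half turn about x gives the same grasp; the last joint's range is limited). The gripper opens to 88 mm and grips with 3 to 60 N. Pads are 18 mm wide; open, the fingers measure 123 mm over their backs; the gripper's body (75 mm by 187 mm) begins 45 mm behind the grasp point.
Start: joints at [-1.17, 0.264, 1.604, -0, 1.274, -0.037], TCP at [0.286, -0.611, 0.239] pointing down, gripper open.
Joint ranges: [-2.63, 2.63], [-0.94, 2.18], [0.31, 2.57], [-1.31, 4.45], [0, 2.66], [-2.55, 2.55]. Speed limits (rad/s): [2.57, 2.57, 3.14, 3.14, 3.14, 3.14].

## Interface

Orientations are given as a rotation vector (axis times angle).
In Python, from cell import manip, inverse_kinematics, cams, order gives the robot as it stands. Calls block until the motion is done:
- manip.move_pose(position, orientation): joint-space move of the TCP to a pose.
- manip.move_linear(position, rate=0.15, rot=None): straight line of the TCP; rot=None keeps the orientation; rate is the mean speed in m/s.
- manip.set_joints(angles): joint-space move.
- manip.set_gripper(opening, force=None): finger opening in m; force is the grip in N (None keeps the last); returns when the fingers have stopped.
- manip.dwell(seconds).
- inverse_kinematics(position, orientation): joint angles nearest the present ones, or None.
- manip.state(): the state.
- cams.capture(name): name is "scene" or "top"; returns a dict with "image" (480x640x3 uint8, blue, green, red), "z_map" (480x640 float32, m along the optical axis (not along the pixel's ray), 0 where there is no reading), "intrinsics" (3x3 intrinsics, pixels), "position" and "orientation" of the camera in the world. Camera axes: x right, y down, z forward; pixel columns grow to the right and rows downward; lengths in m; the calibration is good to about 2 mm. A picture is of the moment at which its call begins.
A pose or a line that the arm cannot do raises manip.IKError and nothing moves.
- order.close_job(): hands the job in, once; it reports no verdict.
The state is a dict: "clock": time; "joint_pos": joint angles; "joint_velocities": joint speeds; "tau": joint torques, N m; "tool_pos": TCP position; "tcp_rot": TCP orientation; "contact_force": force on the tool from outside, world axes, zero at the start; "moment": the same for the moment, N m; "gripper_width": finger opening in m.
Only numpy, scipy, OpenCV 4.12 (cv2) and the standard library are available. Lean on these libraries where they do the work, as an engineer would, in place of code of your own. Each camera call takes 0.05 s, during which the arm holds its last target.

## Task

Get the print washer ready: slide the tray of printed parts into the wash chamber until its front plate is flush against the machine, keeping the parts in the tray. Then take the dip rod from its drip-tray rest, put it down the machine's slanted dip tube until its collar stops on the tube's mouth, draw it right out again, and finish still holding it in the gripper, still and level (rod horizontal), clear of everything and at least 20 cm above the bench so that the tip can be read. Leave the screwdriver, scraper, bottle and glue stick where they are.

Things in the scene. Friction and masses are not known exactly. Their poses are not given: they have to be found in the camera images.
- washer: the fixed bench-top print washer, steel, 300 deep (x) by 390 wide (y) mm; origin at the centre of its underside, x into the machine (front plane at x = -150), z up. The wash chamber, y = -185..+35, is 255 mm tall. The pump part, y = +35..+205, is a low box 125 tall carrying the slanted dip tube, with a pump motor (190 high) at its rear, x > 40
- bay (a point): middle of the lower edge of the chamber's opening (170 wide, 100 high), in the machine's front plane, 115 mm above the bench; axes as the washer's: the tray slides in along +x. A loading shelf level with it sticks out 150 mm to the front, with side guides 8 mm high
- tray_plate (a point): bottom middle of the rear face of the tray's front plate (186 wide, top edge 105 above the tray's underside); x into the machine, z up. The loose steel tray (0.35 to 0.7 kg, 160 wide, 220 long behind the plate, walls 32 high) stands on the shelf, rear part already in the opening, 90 to 130 mm short of home. Home: this point meets bay (sideways play 3 mm) and the plate stops on the machine's front
- tray_handle (a point): middle of the tray's handle: a level round bar, 10 mm thick, 100 long, parallel to the front plate and joined to it at both ends; 65 mm out from the plate's front face (71 from tray_plate, along -x) and 70 above the tray's underside. Axes as the tray's. Pinch it from above and slide the tray by it
- tray_floor (a point): the middle of the tray's inner floor, 110 mm behind tray_plate; axes as the tray's; the floor inside measures 214 (x) by 154 (y) mm
- bracket_mid (a point): middle of a loose grey printed bracket, 50 x 40 x 40 mm, 40 g, in the tray
- gear_mid (a point): middle of a loose white printed gear, 56 mm across and 28 tall, 40 g, in the tray
- rod_rest: the fixed aluminium drip tray under the dip rod, 290 x 100 mm, rim 16 high; origin at the centre of its underside, x along the rod towards its tip. Two saddles, each 12 wide (x), carry the rod: at x = -113 under the handle's end (60 high with its cheeks) and at x = 80 under the rod (62 high). Lift the rod straight up, 20 mm or more, to free it
- dip_rod: the dip rod, 246 mm long, about 0.11 kg; origin at the centre of its handle, x along it towards the tip. Black handle 16 x 16 mm square, x = -50..50 (faces square to y and z), round collar 30 across at x = 50..56, then a steel rod 8 across to the round tip at x = 196. It starts level on its rest, axis 60 mm above the bench, z up; centre of mass at about x = 63
- rod_collar (a point): centre of the collar's face towards the tip (56 mm from the handle's centre): the face that stops on the mouth of the dip tube; axes as the rod's
- rod_tip (a point): the very tip of the dip rod; axes as the rod's
- tube_mouth (a point): centre of the mouth of the fixed steel dip tube, 178 mm above the bench; z points out of the mouth along the tube, 45 degrees up and out over the washer's front, so the rod goes in along -z. Funnel mouth 29 mm across outside, 24 inside, narrowing within 12 mm to a straight 18 mm bore; the rod goes in 140 mm until the collar meets the mouth. The tube rises 75 mm out of the pump part's top
- screwdriver: a screwdriver lying on the bench; not part of the job
- scraper: a print scraper (flat spatula) lying on the bench; not part of the job
- cleaner: a bottle of cleaner, 60 mm across and 170 tall, standing; not part of the job
- glue_stick: a glue stick, 32 mm across and 95 tall, standing; not part of the job
Things that resemble listed ones, but are neither listed nor needed, are in the scene too. What is shaped like the dip_rod but yellow is not meant.

How it is judged:
On the way, in this order (a step that is already met when the one before it is completed fails the run):
1. the tray is fully home, front plate flush against the machine (x of tray_plate in the frame of bay above -0.006 m and angle between tray_plate's own z axis and vertical below 0.06 rad), for 0.2 s.
2. the rod is down the dip tube with its collar on the tube's mouth (distance between rod_collar and tube_mouth below 0.006 m and angle between the x axis of dip_rod and the z axis of tube_mouth, either way round below 0.08 rad), for 0.15 s.
At the end, for the whole second after the job is handed in: tray home (plate within 6 mm of the front, not tipped), both parts in it; rod held still by the fingers alone, level within 11 degrees, handle and tip 190 mm or more above the bench, tip 50 mm or more from the tube mouth, touching no washer, rest or bottle (all of step 1 and x of bracket_mid in the frame of tray_floor between -0.11 and 0.11 m and y of bracket_mid in the frame of tray_floor between -0.08 and 0.08 m and z of each of bracket_mid, gear_mid in the frame of tray_floor below 0.05 m and x of gear_mid in the frame of tray_floor between -0.11 and 0.11 m and y of gear_mid in the frame of tray_floor between -0.08 and 0.08 m and angle between dip_rod's own x axis and vertical between 1.37 and 1.77 rad and height (world z) of each of rod_tip, dip_rod above 0.19 m and distance between rod_tip and tube_mouth above 0.05 m and contact force between dip_rod and the fingers above 2 N and contact force between dip_rod and washer below 0.1 N and contact force between dip_rod and rod_rest below 0.1 N and contact force between dip_rod and cleaner below 0.1 N and linear speed of dip_rod below 0.03 m/s and angular speed of dip_rod below 0.2 rad/s); the arm keeps its last pose, push and grip.
It fails at once if the screwdriver, scraper, bottle or glue stick is moved more than 40 mm (distance of any of screwdriver, scraper, cleaner, glue_stick from where it was at the start of the episode above 0.04 m).
It also fails if it takes over 67 s, if anything falls off the work surface, if the arm or the gripper's body presses on something with over 40 N, if the wrist force passes 120 N, or if a joint passes its speed limit or range.

## Working session

There is one attempt and no reset: what is moved stays moved. The work goes in short steps, each a Python script; the robot and the scene stay as the last script left them, time stands still between calls to the robot, and variables do not carry over. Pictures are saved under pics/ and viewed, and the job is handed in when it is done.

```bash
ls; mkdir -p pics; python3 - <<'E'
from cell import manip,cams
import cv2,numpy as np
for n in ("scene","top"):
    c=cams.capture(n); cv2.imwrite(f"pics/{n}0.png",c["image"]); np.savez(f"{n}0.npz",**c)
    print(n,c["intrinsics"],c["position"],c["orientation"])
print(manip.state())
E
```

```text
pics
scene [[525.63285192   0.         322.67964553]
 [  0.         525.63285192 243.35477345]
 [  0.           0.           1.        ]] [1.18460703 0.47969653 1.11929256] [-1.34837466 -2.3563791   0.78445158]
top [[521.73309425   0.         325.70164093]
 [  0.         521.73309425 241.24222812]
 [  0.           0.           1.        ]] [0.36661356 0.10644923 1.19032782] [-2.13734151  2.11851112 -0.20904535]
{'clock': 0.1, 'joint_pos': array([-1.16991543e+00,  2.64707247e-01,  1.60521609e+00,  2.67747251e-05,
        1.27371139e+00, -3.69111542e-02]), 'joint_velocities': array([-0.00073914, -0.0024607 , -0.00285521,  0.0004512 , -0.00012845,
       -0.00082783]), 'tau': array([ 1.99041115e-04, -5.03617501e+01, -3.58071542e+01,  7.30083813e-02,
        2.32870382e-02, -6.72741658e-05]), 'tool_pos': array([ 0.28591069, -0.61075409,  0.23750421]), 'tcp_rot': array([ 1.97953041,  0.44247835, -1.98022896]), 'contact_force': array([0.81771202, 0.26715955, 0.10982928]), 'moment': array([ 0.02376122, -0.02561477,  0.00372118]), 'gripper_width': 0.08815671792979062}
```

View pics/scene0.png

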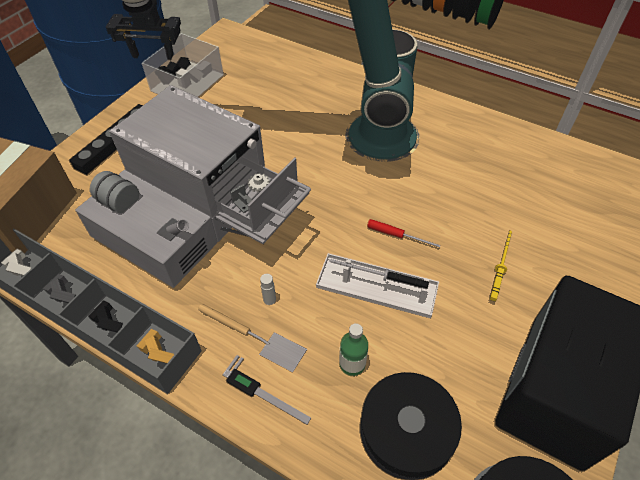

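View pics/top0.png

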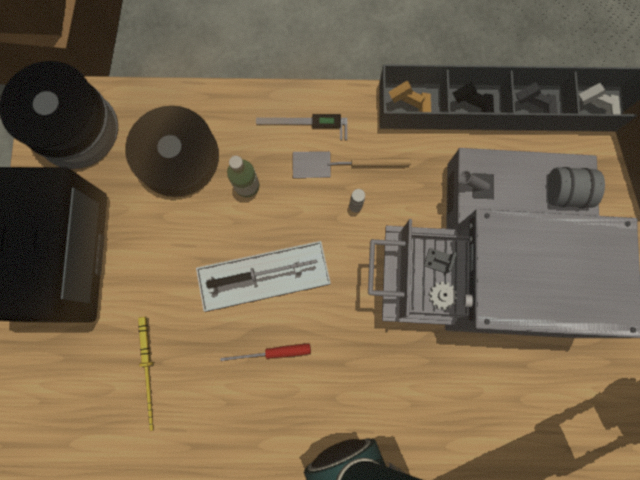

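```bash
cat > h.py <<'E'
import numpy as np,cv2
from scipy.spatial.transform import Rotation as R
def cloud(c):
    K=c["intrinsics"];z=c["z_map"];v,u=np.mgrid[0:480,0:640]
    p=np.stack([(u-K[0,2])/K[0,0]*z,(v-K[1,2])/K[1,1]*z,z],-1)
    W=p@R.from_rotvec(c["orientation"]).as_matrix().T+c["position"]
    W[z==0]=np.nan
    return W
def ray(c,u,v,h):
    K=c["intrinsics"];d=R.from_rotvec(c["orientation"]).as_matrix()@np.array([(u-K[0,2])/K[0,0],(v-K[1,2])/K[1,1],1])
    return c["position"]+d*(h-c["position"][2])/d[2]
def proj(c,P):
    K=c["intrinsics"];q=(np.asarray(P)-c["position"])@R.from_rotvec(c["orientation"]).as_matrix()
    q=q@K.T; return q[...,:2]/q[...,2:]
def line(P):
    o=cv2.fitLine(P[:,:2].astype(np.float32),cv2.DIST_HUBER,0,.001,.001).ravel(); return o
E
python3 - <<'E'
from h import *
t=np.load("top0.npz");s=np.load("scene0.npz")
W=cloud(t);S=cloud(s)
print("bench",np.nanmedian(W[380:440,200:280,2]),np.nanmedian(S[170:200,450:520,2]))
for n,(u,v) in dict(gear=(443,296),bracket=(440,260),washertop=(560,270),pump=(530,180),bottle=(237,162),glue=(357,196),rodblk=(230,281),rodsteel=(285,268),collar=(253,274),handle=(373,268),platetop=(407,270),shelf=(390,317),tubemouth=(468,178),restrim=(262,252)).items(): print(n,W[v,u].round(4))
im=cv2.resize(t["image"][220:340,180:500],None,fx=2.5,fy=2.5,interpolation=cv2.INTER_CUBIC);cv2.imwrite("pics/z1.png",im)
im=cv2.resize(t["image"][130:350,360:640],None,fx=2.7,fy=2.7,interpolation=cv2.INTER_CUBIC);cv2.imwrite("pics/z2.png",im)
im=cv2.resize(s["image"][150:320,80:440],None,fx=2.2,fy=2.2,interpolation=cv2.INTER_CUBIC);cv2.imwrite("pics/z3.png",im)
E
```

```text
bench -0.0008123601921764534 0.0006602561216942915
gear [ 0.4542 -0.1381  0.1474]
bracket [ 0.5275 -0.1353  0.1439]
washertop [ 0.4941 -0.3271  0.2553]
pump [ 0.7051 -0.3382  0.1241]
bottle [0.7226 0.2804 0.169 ]
glue [0.6742 0.0295 0.094 ]
rodblk [0.4894 0.3024 0.0659]
rodsteel [0.5193 0.1847 0.0618]
collar [0.5041 0.2524 0.0731]
handle [0.5039 0.0055 0.1874]
platetop [ 0.4963 -0.0551  0.2196]
shelf [ 0.4131 -0.0356  0.1155]
tubemouth [ 0.6989 -0.1972  0.1527]
restrim [5.643e-01 2.429e-01 4.000e-04]
```

View pics/z1.png

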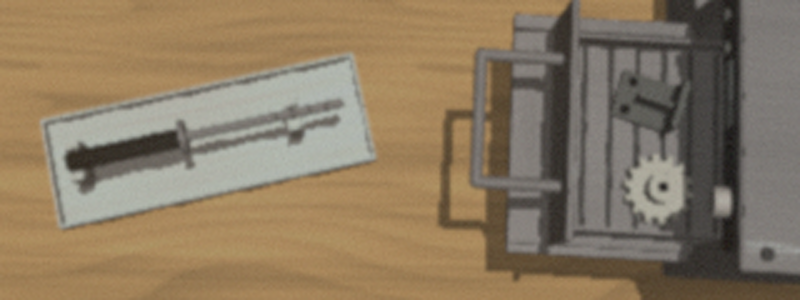

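View pics/z2.png

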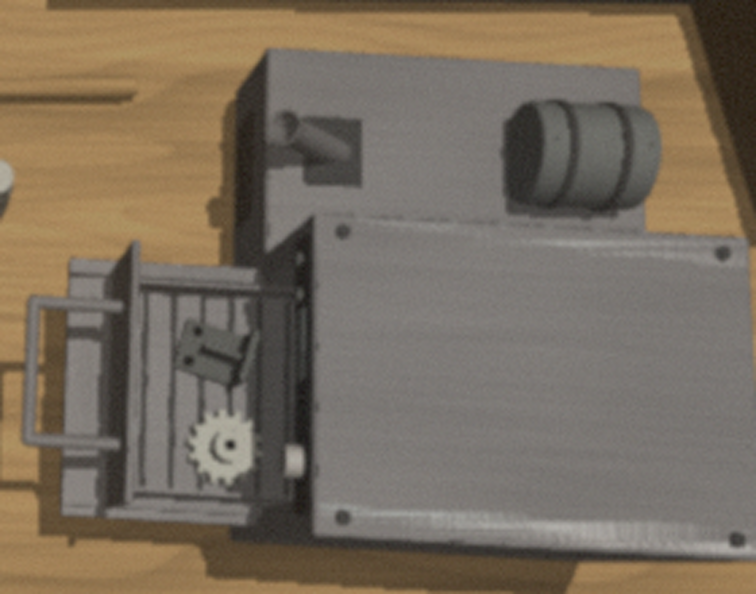

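View pics/z3.png

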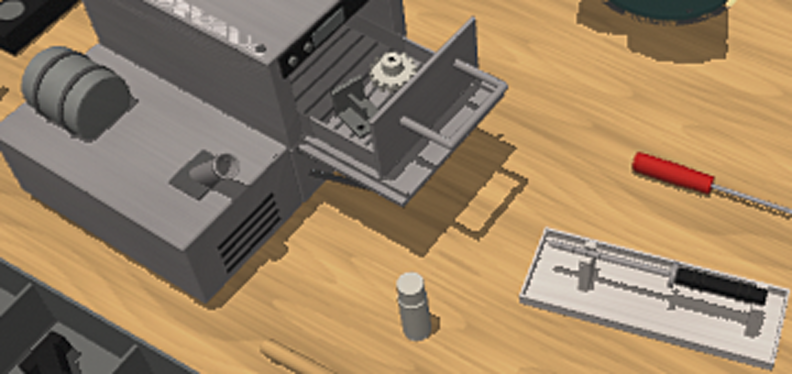

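```bash
python3 - <<'E'
from h import *
t=np.load("top0.npz");s=np.load("scene0.npz")
W=cloud(t);S=cloud(s)
def box(P,lo,hi):
    P=P.reshape(-1,3);return P[np.all((P>lo)&(P<hi),1)]
np.set_printoptions(precision=4,suppress=True)
for n,C in (("top",W),("scene",S)):
    print("==",n)
    P=box(C,[.25,-.7,.245],[.8,-.05,.265]);r=cv2.minAreaRect((P[:,:2]*1000).astype(np.float32));print("chambertop",len(P),np.median(P[:,2]),r,cv2.boxPoints(r))
    P=box(C,[.5,-.7,.118],[.95,-.05,.131]);r=cv2.minAreaRect((P[:,:2]*1000).astype(np.float32));print("pumptop",len(P),np.median(P[:,2]),r,cv2.boxPoints(r))
    P=box(C,[.35,-.03,.16],[.65,.05,.2]);
    print("handle",len(P),P.min(0),P.max(0),np.median(P,0))
    Q=P[P[:,1]>np.percentile(P[:,1],98)-.01]; print("bar",len(Q),np.median(Q,0),Q.min(0),Q.max(0),line(Q))
    P=box(C,[.3,-.13,.205],[.7,.0,.23]); print("platetop",len(P),P.min(0),P.max(0),np.median(P,0),line(P))
    P=box(C,[.60,-.3,.135],[.78,-.12,.2]); print("tube",len(P),P.min(0),P.max(0))
    c=P.mean(0);u,sv,vt=np.linalg.svd(P-c,full_matrices=0);print(c,vt[0],sv/np.sqrt(len(P)))
    P=box(C,[.35,.05,.05],[.65,.4,.09]); print("rod",len(P),P.min(0),P.max(0),line(P))
E
```

```text
== top
chambertop 19890 0.25464930618176035 ((491.6229553222656, -315.8891296386719), (313.8706970214844, 220.79417419433594), 87.0760726928711) [[ 373.3643 -466.9888]
 [ 593.8711 -478.2515]
 [ 609.8816 -164.7894]
 [ 389.3748 -153.5267]]
pumptop 7986 0.12443936409713718 ((637.0008544921875, -267.138427734375), (431.5046081542969, 277.85467529296875), 89.0042953491211) [[ 494.3452 -480.4439]
 [ 772.158  -485.2724]
 [ 779.6565  -53.8329]
 [ 501.8437  -49.0045]]
handle 466 [ 0.4499 -0.0299  0.1815] [0.5608 0.0159 0.1938] [0.502  0.0071 0.1885]
bar 256 [0.4978 0.01   0.1886] [0.4514 0.0054 0.182 ] [0.5608 0.0159 0.1938] [ 0.9997 -0.0251  0.5004  0.0104]
platetop 412 [ 0.4107 -0.0654  0.2051] [ 0.5951 -0.0507  0.2252] [ 0.5011 -0.0576  0.2184] [ 0.9988 -0.049   0.5047 -0.0574]
tube 345 [ 0.6006 -0.2414  0.1351] [ 0.707  -0.1738  0.1993]
[ 0.6838 -0.2006  0.1628] [-0.8933  0.4035  0.1979] [0.0255 0.0202 0.0081]
rod 752 [0.4658 0.1173 0.0503] [0.5398 0.3562 0.0785] [ 0.2251 -0.9743  0.5031  0.2568]
== scene
chambertop 7823 0.2547639054398336 ((457.84393310546875, -419.5042724609375), (557.0
[... 217 characters left out ...]
75), (282.2708740234375, 634.4969482421875), 16.164443969726562) [[ 450.7251  -69.775 ]
 [ 627.366  -679.1882]
 [ 898.4778 -600.6053]
 [ 721.8369    8.8079]]
handle 290 [ 0.4521 -0.0299  0.1811] [0.5626 0.019  0.1951] [0.5077 0.0083 0.1886]
bar 162 [0.5065 0.0127 0.1886] [0.4545 0.0069 0.182 ] [0.5616 0.019  0.1951] [ 0.9996 -0.0297  0.5067  0.0124]
platetop 355 [ 0.4127 -0.0643  0.205 ] [ 0.5979 -0.0485  0.2238] [ 0.5126 -0.0555  0.2163] [ 0.9986 -0.0524  0.4968 -0.0544]
tube 821 [ 0.6001 -0.2998  0.1351] [ 0.7072 -0.1717  0.2   ]
[ 0.6264 -0.2243  0.1671] [ 0.7201  0.6926 -0.0428] [0.0443 0.0286 0.0174]
rod 657 [0.4658 0.1176 0.0503] [0.5447 0.3592 0.0776] [ 0.2054 -0.9787  0.509   0.2564]
```

```bash
python3 - <<'E'
from h import *
t=np.load("top0.npz");s=np.load("scene0.npz")
W=cloud(t);S=cloud(s)
np.set_printoptions(precision=4,suppress=True)
def box(P,lo,hi):
    P=P.reshape(-1,3);return P[np.all((P>lo)&(P<hi),1)]
a=-.051; ex=np.array([a,-1,0])/np.hypot(a,1);ey=np.array([-ex[1],ex[0],0])
o=np.array([.49,-.31,0])
F=np.array([ex,ey,[0,0,1]])
for n,C in (("top",W),("scene",S)):
    L=(C.reshape(-1,3)-o)@F.T
    def b(lo,hi): return L[np.all((L>lo)&(L<hi),1)]
    P=b([-.25,-.1,.248],[.25,.1,.262])
    # front edge of chamber
    e=[]
    for y in np.arange(-.09,.09,.01):
        q=P[abs(P[:,1]-y)<.005]; 
        if len(q)>5:e.append([y,np.percentile(q[:,0],1),q[:,0].max()])
    e=np.array(e);print(n,"front edge x",e[:,1],np.polyfit(e[:,0],e[:,1],1))
    P=b([-.1,-.2,.248],[.1,.3,.262]);e=[]
    for x in np.arange(-.09,.09,.01):
        q=P[abs(P[:,0]-x)<.005];e.append([x,np.percentile(q[:,1],1),np.percentile(q[:,1],99)])
    e=np.array(e);print("sides",np.median(e[:,1]),np.median(e[:,2]),np.polyfit(e[:,0],e[:,1],1),np.polyfit(e[:,0],e[:,2],1))
    P=b([-.3,.1,.118],[.3,.4,.131]); e=[]
    for y in np.arange(.13,.29,.01):
        q=P[abs(P[:,1]-y)<.005]
        if len(q)>5:e.append([y,np.percentile(q[:,0],1)])
    e=np.array(e);print("pump front",e[:,1])
    P=b([-.12,.1,.118],[.05,.4,.131]);print("pump y max",np.percentile(P[:,1],[98,99,99.7]))
    P=b([-.25,.13,.02],[-.1,.3,.11]);print("pump face",len(P),np.median(P[:,0]),np.polyfit(P[:,1],P[:,0],1) if len(P) else 0)
E
```

```text
top front edge x [-0.1372 -0.1368 -0.1371 -0.1377 -0.1365 -0.1366 -0.1375 -0.1364 -0.1375
 -0.1373 -0.138  -0.1366 -0.137  -0.1374 -0.1376 -0.1384 -0.1374 -0.1367] [-0.0028 -0.1372]
sides -0.10600048097994288 0.10847846339208318 [-0.0003 -0.106 ] [0.0025 0.1084]
pump front [-0.1378 -0.1375 -0.1358 -0.1364 -0.136  -0.1369 -0.1368 -0.1368 -0.1364
 -0.1363 -0.1364 -0.1369 -0.136  -0.1353 -0.1351 -0.1335]
pump y max [0.2776 0.279  0.2802]
pump face 634 -0.13750890118178863 [-0.1082 -0.1183]
scene front edge x [-0.1386 -0.1408 -0.1395 -0.143  -0.1384 -0.1396 -0.1407 -0.1396 -0.1386
 -0.14   -0.1405 -0.1409 -0.1414 -0.1386 -0.1403 -0.1409 -0.1389 -0.1397] [ 0.0003 -0.14  ]
sides -0.10297960765329972 0.11211140469698352 [-0.0002 -0.1029] [0.0015 0.1123]
pump front [-0.1378 -0.1374 -0.139  -0.1377 -0.1397 -0.1408 -0.138  -0.1385 -0.1388
 -0.1386 -0.1381 -0.1377 -0.1379 -0.1401 -0.1373 -0.1385]
pump y max [0.2808 0.2817 0.2829]
pump face 1385 -0.1386540654635742 [ 0.0281 -0.144 ]
```

```bash
cat >> h.py <<'E'
a=-.051; ex=np.array([a,-1,0])/np.hypot(a,1);ey=np.array([-ex[1],ex[0],0]);F=np.array([ex,ey,[0,0,1.]])
O=np.array([.49,-.31,0])+.0115*ex+.0775*ey   # washer origin
def loc(P): return (P-O)@F.T
def glob(P): return np.asarray(P)@F+O
E
python3 - <<'E'
from h import *
from scipy.optimize import least_squares
np.set_printoptions(precision=4,suppress=True)
t=np.load("top0.npz");s=np.load("scene0.npz")
n=np.array([-1,0,1])/2**.5;m=np.array([1,0,1])/2**.5
print("origin",O)
for nm,c in (("top",t),("scene",s)):
    L=loc(cloud(c)).reshape(-1,3)
    P=L[np.all((L>[-.18,.06,.131])&(L<[-.02,.18,.2]),1)]
    h=P@n; print(nm,len(P),P.min(0),P.max(0),"h pct",np.percentile(h,[50,80,90,95,99]))
    print(np.histogram(h,bins=15))
    hm=np.percentile(h,97)
    Q=P[h>hm-.004]; q=np.c_[Q@m,Q[:,1]]
    (cx,cy),r=cv2.minEnclosingCircle(q.astype(np.float32)); print("rim",len(Q),cx,cy,r,"h",np.median(Q@n), "minmax",q.min(0),q.max(0))
    ctr=cx*m+np.median(Q@n)*n+np.array([0,cy,0]);print("ctr loc",ctr,"world",glob(ctr))
    # barrel axis: mean y of sections
    for k in np.arange(hm-.06,hm,.01):
        q=P[abs(h-k)<.005];print(round(k-hm,3),len(q),q[:,1].min(),q[:,1].max(),(q@m).min(),(q@m).max()) if len(q) else 0
E
python3 - <<'E'
import sys;sys.path.insert(0,'.')
from h import *
t=np.load("top0.npz");s=np.load("scene0.npz")
a_=cv2.resize(t["image"][155:215,440:520],None,fx=5,fy=5,interpolation=cv2.INTER_CUBIC)
b_=cv2.resize(s["image"][205:265,150:230],None,fx=5,fy=5,interpolation=cv2.INTER_CUBIC)
cv2.imwrite("pics/z4.png",np.hstack([a_,b_]))
E
```

```text
origin [ 0.5668 -0.3254  0.    ]
top 354 [-0.1581  0.0795  0.131 ] [-0.0296  0.1452  0.1884] h pct [0.207  0.2262 0.2298 0.2312 0.2329]
(array([ 2,  0,  0,  1,  5, 18, 20, 34, 23, 23, 26, 37, 42, 45, 78]), array([0.1139, 0.1218, 0.1298, 0.1377, 0.1457, 0.1536, 0.1616, 0.1695,
       0.1775, 0.1854, 0.1934, 0.2013, 0.2093, 0.2172, 0.2252, 0.2332]))
rim 58 0.020939476788043976 0.11869349330663681 0.014942477457225323 h 0.23017002270033443 minmax [0.0065 0.105 ] [0.0352 0.1327]
ctr loc [-0.1479  0.1187  0.1776] world [ 0.6929 -0.1837  0.1776]
-0.06 39 0.10024535787455566 0.14516175992291816 0.009380593624694972 0.032278697743090945
-0.05 29 0.08194526594061925 0.12462702548671666 0.0006645728729162143 0.03273625539906751
-0.04 28 0.10716148636992612 0.1268803779828332 0.016293347414568924 0.032269943666122826
-0.03 41 0.10738375653656662 0.12804848202445152 0.01068475811678846 0.03301324145591007
-0.02 54 0.10694181663752392 0.1289113435433507 0.009845033828367522 0.033809363391501264
-0.01 56 0.10721516105883397 0.12953435324715776 0.00920739970650071 0.03312786711819491
scene 213 [-0.
[... 337 characters left out ...]
985643953084946 0.01400288101285696 h 0.23228670844825028 minmax [0.0071 0.1062] [0.0333 0.1329]
ctr loc [-0.1502  0.1199  0.1783] world [ 0.6942 -0.1815  0.1783]
-0.06 15 0.1206876242385647 0.14553380173331354 0.011809602789021401 0.031004629920887913
-0.05 13 0.1095052029902744 0.1311819055362862 0.01320012928250798 0.030602573016966714
-0.04 29 0.10948795330666378 0.1323099882819677 0.009822452281944285 0.031443431187028324
-0.03 31 0.10873698073237834 0.13161330171973498 0.009432154462582124 0.03070095095016456
-0.02 24 0.10997214794703314 0.13082930090998005 0.010960335490286466 0.02996776408135541
-0.01 40 0.1072685051454673 0.13221593063788512 0.007698611301892044 0.031499640339821305
```

View pics/z4.png

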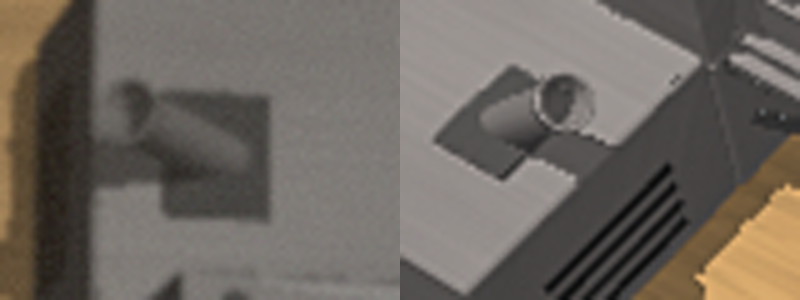

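```bash
cat >> h.py <<'E'
Z=np.array([0,0,1.])
def rv(X,Y):
    return R.from_matrix(np.c_[X,Y,np.cross(X,Y)]).as_rotvec()
def trayrot(sg,th=np.radians(35)):
    return np.sin(th)*ex-np.cos(th)*Z, sg*(np.cos(th)*ex+np.sin(th)*Z)
E
python3 - <<'E'
from h import *
from cell import manip,inverse_kinematics as ik
np.set_printoptions(precision=3,suppress=True)
bar=np.array([.505,.0118,.186]);print("bar loc",loc(bar))
home=bar+ex*(-.150-.071-loc(bar)[0]);print("home bar",home)
for sg in (1,-1):
    X,Y=trayrot(sg)
    for nm,P in (("pre",bar-.12*X),("grip",bar),("home",home)):
        print(sg,nm,ik(P+.019*X,rv(X,Y)))
mouth=glob([-.149,.1195,.178]);print("mouth",mouth)
d=(ex-Z)/2**.5;b=(ex+Z)/2**.5
for g in (-.012,):
  for phi in (0,20,-20):
    f=np.radians(phi)
    for sg in (1,-1):
        X=-(b*np.cos(f)+ey*np.sin(f));Y=sg*(ey*np.cos(f)-b*np.sin(f))
        for k in (.17,0): print(phi,sg,k,ik(mouth-d*(.056-g+k)+.019*X,rv(X,Y)))
# rod pick
for sg in (1,-1):
    print("rod", ik([.49,.29,.041],rv(-Z,sg*np.array([.976,.215,0]))))
E
```

```text
bar loc [-0.334 -0.079  0.186]
home bar [ 0.499 -0.101  0.186]
1 pre [ 0.429  0.111  1.844 -0.535  1.51   2.173]
1 grip [ 0.319  0.148  1.998 -0.589  1.296  2.192]
1 home [ 0.114  0.084  2.07  -0.656  1.189  2.05 ]
-1 pre [ 0.429  0.111  1.844 -0.535  1.51  -0.968]
-1 grip [ 0.319  0.148  1.998 -0.589  1.296 -0.95 ]
-1 home [ 0.114  0.084  2.07  -0.656  1.189 -1.091]
mouth [ 0.694 -0.183  0.178]
0 1 0.17 [-0.37   0.373  1.472  0.736  1.593 -0.418]
0 1 0 [-0.518  0.534  1.47   0.683  1.563 -0.626]
0 -1 0.17 None
0 -1 0 [-0.518  0.534  1.47   0.683  1.563  2.515]
20 1 0.17 [-0.313  0.581  1.202  0.632  1.931 -0.358]
20 1 0 [-0.447  0.723  1.2    0.53   1.884 -0.553]
20 -1 0.17 None
20 -1 0 None
-20 1 0.17 [-0.405  0.179  1.743  0.897  1.252 -0.522]
-20 1 0 [-0.574  0.366  1.741  0.902  1.257 -0.774]
-20 -1 0.17 None
-20 -1 0 [-0.574  0.366  1.741  0.902  1.257  2.368]
rod [0.491 0.268 2.    0.    0.874 0.274]
rod None
```

```bash
python3 - <<'E'
from h import *
from cell import manip,cams
np.set_printoptions(precision=3,suppress=True)
bar=np.array([.505,.0118,.186]);X,Y=trayrot(-1);r=rv(X,Y)
s=manip.state();manip.move_linear([.286,-.61,.45],rate=.25)
manip.set_gripper(.045,force=30)
manip.move_pose([.45,.1,.45],r)
manip.move_pose(bar-.10*X+.019*X,r)
manip.move_linear(bar+.019*X,rate=.1)
s=manip.state();print(s["clock"],s["contact_force"],s["tool_pos"])
for n in ("scene","top"):
    c=cams.capture(n);cv2.imwrite(f"pics/{n}1.png",c["image"])
E
```

```text
6.4833 [-0.496 -0.737 -0.155] [0.505 0.001 0.171]
```

View pics/scene1.png

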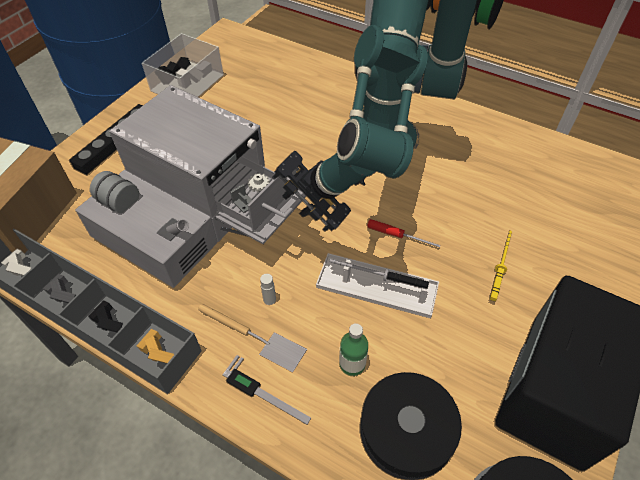

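View pics/top1.png

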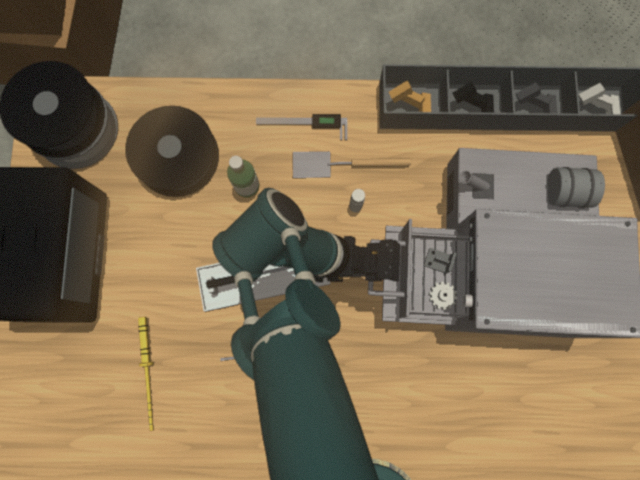

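The scene view shows the gripper around the bar (scene ~(300,190)) and nothing else disturbed. Next I grip it and push with force checks.

```bash
python3 - <<'E'
from h import *
from cell import manip,cams
np.set_printoptions(precision=3,suppress=True)
X,Y=trayrot(-1)
manip.set_gripper(0.0,force=30)
s=manip.state();print(s["clock"],s["contact_force"],s["tool_pos"],s["gripper_width"])
p0=s["tool_pos"].copy();f0=s["contact_force"]@ex
manip.move_linear(p0+ex*.10,rate=.07)
s=manip.state();print(s["contact_force"],s["tool_pos"])
d=.10
while d<.128:
    d+=.002;manip.move_linear(p0+ex*d,rate=.04)
    s=manip.state();f=s["contact_force"]@ex-f0;print(round(d,3),round(f,2),s["contact_force"],loc(s["tool_pos"])[0]-.019*X@ex+.071)
    if f<-18:break
s=manip.state();print(s["clock"])
c=cams.capture("scene");cv2.imwrite("pics/scene2.png",c["image"]);np.savez("scene2.npz",**c)
c=cams.capture("top");cv2.imwrite("pics/top2.png",c["image"]);np.savez("top2.npz",**c)
E
```

```text
7.2333 [-0.334 -1.912  3.122] [0.504 0.    0.171] 0.008432194081647788
[-0.409  1.122  2.472] [ 0.499 -0.1    0.171]
0.102 -5.78 [1.063 3.803 2.944] -0.16024056938819176
0.104 -4.89 [2.399 2.848 1.993] -0.15818724352672509
0.106 -5.98 [1.289 3.994 2.182] -0.1560396074600479
0.108 -5.57 [0.689 3.617 1.712] -0.15398572837697977
0.11 -4.78 [0.988 2.806 2.144] -0.1519514581593091
0.112 -4.84 [0.454 2.899 2.385] -0.14995955747582573
0.114 -13.65 [-1.399 11.813  5.675] -0.1497692105466084
0.116 -22.62 [-3.135 20.877  6.711] -0.14953868021352962
10.8167
```

View pics/scene2.png

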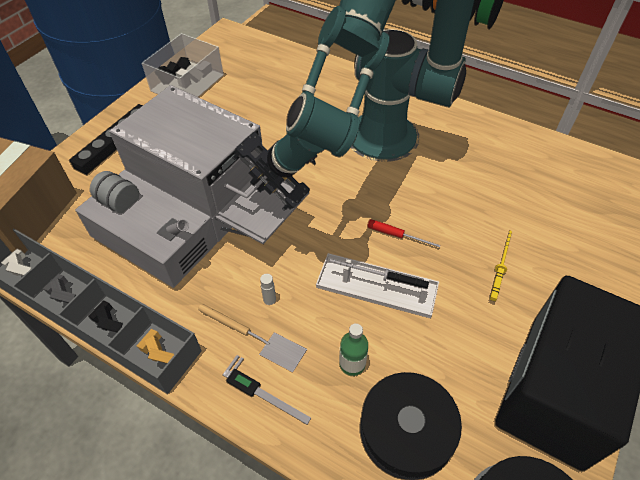

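```bash
python3 - <<'E'
from h import *
from cell import manip,cams
np.set_printoptions(precision=4,suppress=True)
X,Y=trayrot(-1)
manip.dwell(.3)
p=manip.state()["tool_pos"]
manip.move_linear(p,rate=.04)
manip.set_gripper(.05)
manip.move_linear(p-.13*X,rate=.2)
manip.move_linear(p-.13*X+np.array([0,0,.1]),rate=.25)
s=manip.state();print(s["clock"])
for n in("scene","top"):
    c=cams.capture(n);cv2.imwrite(f"pics/{n}3.png",c["image"]);np.savez(f"{n}3.npz",**c)
    L=loc(cloud(c)).reshape(-1,3)
    P=L[np.all((L>[-.235,-.16,.175])&(L<[-.18,.0,.2]),1)];print(n,"bar x",len(P),np.percentile(P[:,0],[5,50]))
    P=L[np.all((L>[-.17,-.16,.195])&(L<[-.10,.0,.23]),1)];print("plate top",len(P),np.median(P,0),P.min(0) if len(P) else 0,np.percentile(P,95,axis=0))
for n in("scene0","top0"):
    c=np.load(n+".npz");W=cloud(c);im=c["image"].astype(int)
    m=(im.max(2)<60)&(abs(W[...,2]-.066)<.012)&(abs(W[...,0]-.5)<.06)&(abs(W[...,1]-.3)<.08)
    P=W[m];r=cv2.minAreaRect((P[:,:2]*1000).astype(np.float32));print(n,"handle",len(P),r,np.median(P[:,2]),line(P))
    m=(im.min(2)>100)&(W[...,2]<.03)&(W[...,0]>.4)&(W[...,0]<.6)&(W[...,1]>.1)&(W[...,1]<.4)
    m&=(im.max(2)-im.min(2)<40)
    P=W[m];r=cv2.minAreaRect((P[:,:2]*1000).astype(np.float32));print("rest",len(P),r)
    m=(W[...,2]>.048)&(W[...,2]<.07)&(W[...,0]>.4)&(W[...,0]<.6)&(W[...,1]>.1)&(W[...,1]<.23);P=W[m];print("steel",len(P),line(P),P[:,1].min())
E
```

```text
13.5667
scene bar x 270 [-0.2258 -0.2191]
plate top 509 [-0.1549 -0.0726  0.2132] [-0.1652 -0.159   0.1952] [-0.1514 -0.0071  0.2276]
top bar x 264 [-0.2237 -0.2171]
plate top 450 [-0.1539 -0.0749  0.2163] [-0.1633 -0.1597  0.1953] [-0.1509 -0.0071  0.2284]
scene0 handle 307 ((493.87615966796875, 308.669921875), (21.298397064208984, 97.40264129638672), 14.820813179016113) 0.06751086900749526 [ 0.2205 -0.9754  0.4967  0.306 ]
rest 3188 ((508.84783935546875, 241.34765625), (107.61859893798828, 291.2812805175781), 12.914827346801758)
steel 209 [ 0.2308 -0.973   0.5266  0.1712] 0.11764065335195345
top0 handle 251 ((491.4586181640625, 305.4808349609375), (14.738409042358398, 93.09596252441406), 12.425142288208008) 0.06703333623160201 [ 0.2183 -0.9759  0.4915  0.3064]
rest 4552 ((510.4673156738281, 238.19607543945312), (105.2096176147461, 291.27490234375), 12.872937202453613)
steel 252 [ 0.2227 -0.9749  0.5231  0.1703] 0.11732974678422921
```

View pics/scene3.png

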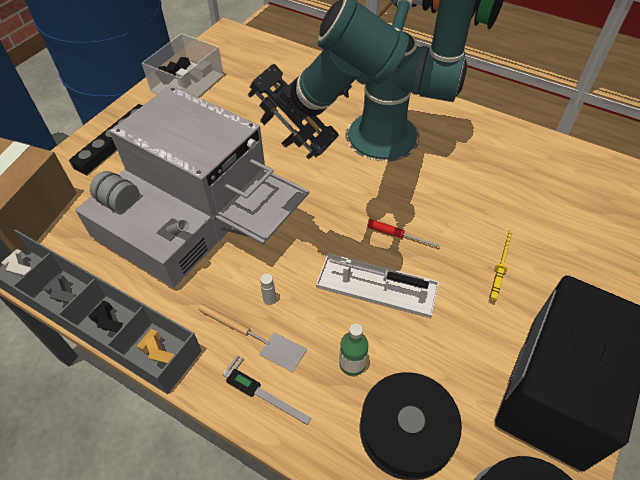

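View pics/top3.png

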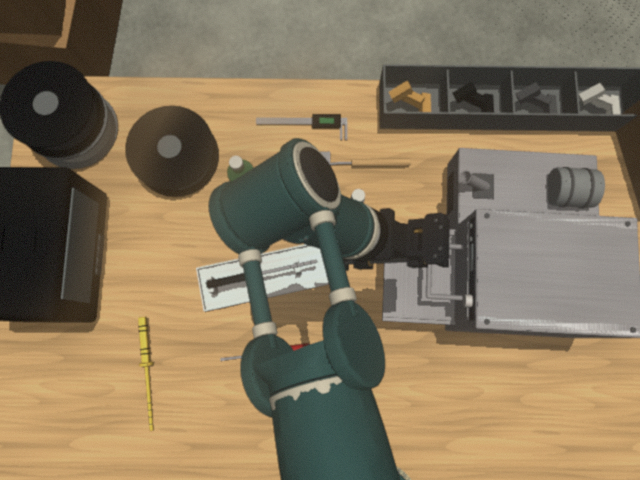

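```bash
cat >> h.py <<'E'
dr=np.array([.223,-.975,0]);dr/=np.linalg.norm(dr)
G=-.012
mouth=glob([-.149,.1195,.178])
dt=(ex-Z)/2**.5;bt=(ex+Z)/2**.5
_f=np.radians(20)
XT=-(bt*np.cos(_f)+ey*np.sin(_f));YT=ey*np.cos(_f)-bt*np.sin(_f);RT=rv(XT,YT)
def tubepos(k,g=G): return mouth-dt*(.056-g+k)+.019*XT
E
python3 - <<'E'
from h import *
from cell import manip,cams
np.set_printoptions(precision=4,suppress=True)
c0=np.array([.494,.307,.06]);g=c0+G*dr
r=rv(-Z,np.cross(Z,dr))
manip.set_gripper(.05,force=55)
manip.move_pose(g+[0,0,.15],r)
manip.move_linear(g+[0,0,-.019],rate=.12)
s=manip.state();print(s["clock"],s["contact_force"],s["tool_pos"])
manip.set_gripper(0.0,force=55)
s=manip.state();print(s["contact_force"],s["tool_pos"],s["gripper_width"])
manip.move_linear(s["tool_pos"]+[0,0,.04],rate=.06)
s=manip.state();print(s["clock"],s["contact_force"],s["gripper_width"])
c=cams.capture("scene");cv2.imwrite("pics/scene4.png",c["image"][180:360,260:500].repeat(3,0).repeat(3,1));np.savez("scene4.npz",**c)
E
```

```text
16.8667 [ 0.6526  0.1393 -0.1179] [0.492  0.3191 0.042 ]
[-0.0113 -0.8007  0.6331] [0.4914 0.3187 0.0411] 0.015277504153971427
18.3083 [ 0.4083 -0.346  -1.2007] 0.01552601291159877
```

View pics/scene4.png

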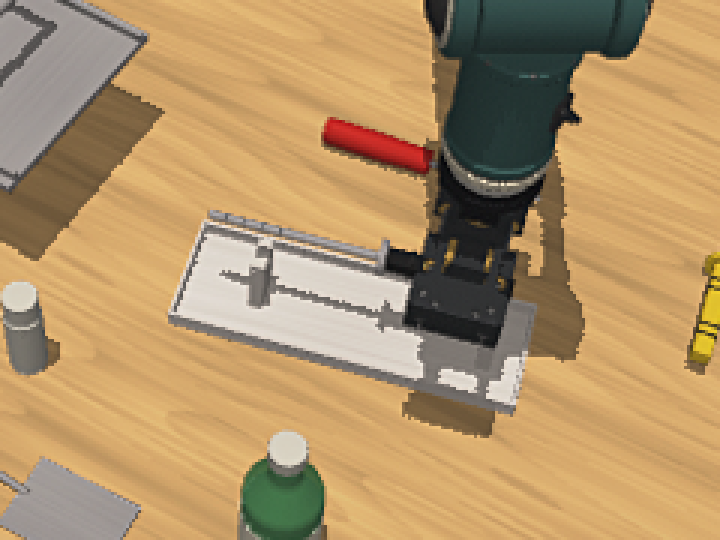

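The rod is off both saddles and held, with the collar at zoomed (385,257) and the tip at (212,217). I'm moving to the tube approach now.

```bash
python3 - <<'E'
from h import *
from cell import manip,cams
np.set_printoptions(precision=4,suppress=True)
p=manip.state()["tool_pos"]
manip.move_linear(p+[0,0,.25],rate=.25)
manip.move_pose(tubepos(.24),RT)
manip.move_linear(tubepos(.165),rate=.12)
manip.dwell(.2)
s=manip.state();print(s["clock"],s["contact_force"],s["tool_pos"],tubepos(.165),loc(mouth-dt*.025))
for n in("scene","top"):
    c=cams.capture(n);np.savez(f"{n}5.npz",**c)
    ax=[mouth-dt*t for t in (0,.025,.165)];uv=proj(c,ax);print(n,uv)
    u,v=uv[0].astype(int);im=c["image"][v-75:v+45,u-80:u+80];
    cv2.imwrite(f"pics/{n}5.png",cv2.resize(im,None,fx=5,fy=5,interpolation=cv2.INTER_CUBIC))
    L=loc(cloud(c)).reshape(-1,3)
    h=(L-loc(mouth))@np.array([-1,0,1])/2**.5; e=(L-loc(mouth))@np.array([1,0,1])/2**.5; y=L[:,1]-loc(mouth)[1]
    near=(np.hypot(e,y)<.03)
    for k in np.arange(.01,.17,.02):
        q=near&(abs(h-k)<.01)
        if q.sum():print(round(k,3),q.sum(),np.median(e[q]),np.median(y[q]),e[q].min(),e[q].max(),y[q].min(),y[q].max())
    q=near&(h>.012);print("tip h",h[q].min() if q.sum() else None)
E
```

```text
21.825 [-0.1749 -0.7175 -1.6573] [ 0.6965 -0.0048  0.3311] [ 0.6963 -0.0052  0.3301] [-0.1667  0.1195  0.1957]
scene [[182.1588 224.6833]
 [186.3334 223.1231]
 [212.5739 213.3161]]
0.03 2 0.0025892690188375356 -0.00017566944301509319 0.002329144230262401 0.0028493938074126706 -0.0012902277659101458 0.0009388888798799594
0.05 4 0.001918113655060602 0.003094144513961866 0.0003604392060452325 0.0028953867542921676 0.0009956144878498219 0.0037362049442059286
0.07 2 -0.0024473406302079445 0.0027363807582697144 -0.003583007879252907 -0.0013116733811629818 0.002638820356716226 0.002833941159823203
0.09 12 0.0005141736847767835 0.0028939159005150414 -0.003719505720337895 0.0035721559989778345 0.0007820119840405287 0.005143738492269401
0.11 15 0.0004944746675130317 0.0030529692847417744 -0.0033321435115926 0.003492229961370771 1.6534944724505563e-05 0.004829587590837847
0.13 18 0.0008536605240837757 0.003269805669173745 -0.00351294676747001 0.003553999359558486 -0.000803481414100915 0.005635590367050622
0.15 2 0.001747708773232954 0.003971799328791943 0.0006180259239263255 0.0028773916225395824 0.0032265323789031908 0.0047170662786806955
tip h 0.03466545507597835
top [[464.4405 176.579 ]
 [457.9978 173.3291]
 [417.5377 152.9197]]
0.01 17 0.0039918384481041035 0.0007936177682169171 -0.011694055745070693 0.014673332893967692 -0.014405953138494548 0.011838896075622343
0.03 14 0.002578355531919779 -0.002333647429197401 -0.0014088116337487315 0.004911639893662664 -0.004862916551194932 0.0016258981645616427
0.05 18 0.0021850901092914134 -0.003702929044776003 -0.0039040804961645967 0.004322148485522117 -0.00483557005510056 -0.0004026152390253501
0.07 1 0.003515435323937764 -0.0037152803274526774 0.003515435323937764 0.003515435323937764 -0.0037152803274526774 -0.0037152803274526774
tip h 0.029473536578082712
```

View pics/scene5.png

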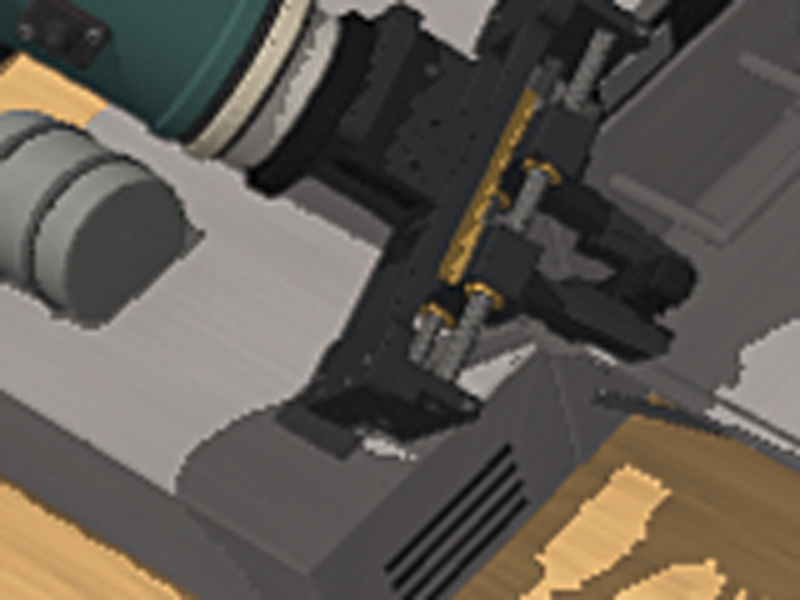

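View pics/top5.png

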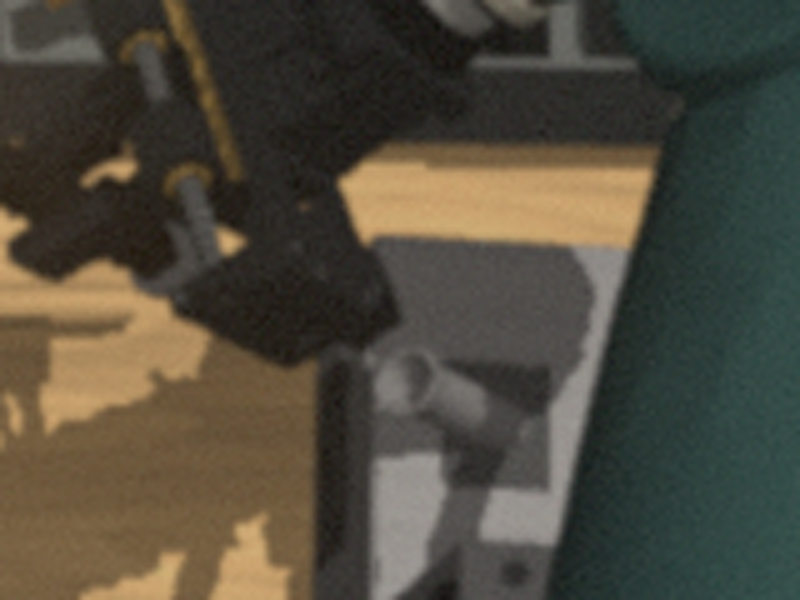

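```bash
python3 - <<'E'
from h import *
from cell import manip,cams
np.set_printoptions(precision=2,suppress=True)
f0=manip.state()["contact_force"].copy()
k=.165
while k>-.012:
    k-=.015 if k>.03 else .002
    manip.move_linear(tubepos(k),rate=.06 if k>.03 else .03)
    s=manip.state();df=s["contact_force"]-f0
    print(round(k,3),df@dt,np.linalg.norm(df-(df@dt)*dt),df@ey,df@bt)
    if df@dt<-10 or np.linalg.norm(df)>15:break
manip.dwell(.3)
s=manip.state();print(s["clock"],s["contact_force"]-f0,s["gripper_width"])
c=cams.capture("scene");np.savez("scene6.npz",**c);cv2.imwrite("pics/scene6.png",cv2.resize(c["image"][140:300,80:300],None,fx=3.5,fy=3.5))
E
```

```text
0.15 -0.4074991298046464 0.983715622144479 0.32173864407031616 0.9296131830836383
0.135 0.4189006444071593 0.2983274102220997 -0.006695311346548667 0.2982522698921129
0.12 -0.44064094943997695 0.5579066446928178 0.30931481205025596 -0.46431042551154605
0.105 -0.9520473974544024 0.7795017527736456 0.35866086372404027 0.692087687659527
0.09 0.14736825071800738 0.4657420025248915 -0.4573214789460099 0.0881627915309535
0.075 -0.5435587761900169 0.4194295274568663 -0.10591422596654648 0.4058365499072224
0.06 -0.33029487462997126 1.2854030495601743 0.4466620043795051 1.2053024739302074
0.045 -1.0397422088998718 1.0028639360042757 -0.9943892165838089 0.13010057678514442
0.03 -0.12142973769430376 0.6834179465048836 -0.12197532748181641 0.6724448743879721
0.015 -0.7247659573348987 0.8949967578307572 0.7443866531977896 0.4968980851930914
0.013 -1.2528548520415552 0.8051916218311315 -0.10955370614058513 0.7977039133274387
0.011 -0.6909523331543077 1.2964427434462795 0.7596748950084272 1.0505512081419215
0.009 -0.02230540456328539 0.5932303552206165 0.3845138235420937 0.45174259690693164
0.007 0.4495781190769436 0.5017734897794568 -0.4910621538754115 0.10312417794434231
0.005 -0.38467209314514716 0.9180785246628489 0.853424617112244 0.338429609156665
0.003 -0.5538902232912355 0.7644510918787074 0.44880890794012457 0.6188344172944331
0.001 -0.29000976788788585 0.8159947325168112 -0.7038311385396483 0.41287907662796935
-0.001 -3.6068531660618133 0.8844945675245515 -0.6640542360732404 0.5842624509016714
-0.003 -9.148211070972474 1.2094063396982728 -0.7107233316913232 -0.9785377050946806
-0.005 -14.051688349118002 1.5428999217142734 -1.5354866403627532 0.1510660309050822
28.975 [-0.78 10.12 10.13] 0.015148996591103494
```

View pics/scene6.png

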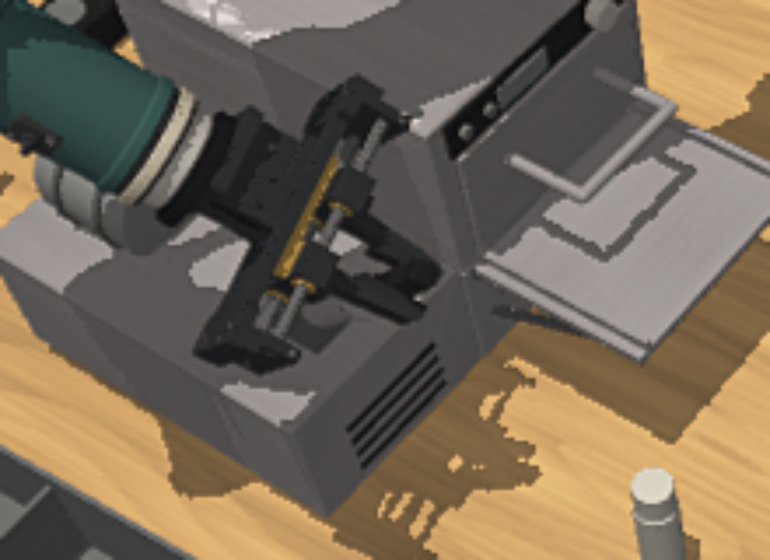

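```bash
python3 - <<'E'
from h import *
from cell import manip,cams
np.set_printoptions(precision=3,suppress=True)
manip.move_linear(tubepos(.25),rate=.12)
s=manip.state();print(s["clock"],s["contact_force"])
g=np.array([.494,.307,.06])+G*dr
manip.move_pose(g+[0,0,.27],rv(-Z,np.cross(Z,dr)))
manip.dwell(1.0)
s=manip.state();print(s["clock"],s["contact_force"],s["tool_pos"],s["gripper_width"],abs(s["joint_velocities"]).max())
for n in("scene","top"):
    c=cams.capture(n);np.savez(f"{n}7.npz",**c);cv2.imwrite(f"pics/{n}7.png",c["image"])
    W=cloud(c);P=W[(W[...,2]>.3)&(W[...,2]<.37)&(W[...,1]<.25)&(W[...,1]>.08)&(W[...,0]>.45)&(W[...,0]<.6)]
    if len(P): 
        i=P[:,1].argsort(); print(n,len(P),"tip",P[i[:8]].mean(0),np.polyfit(P[:,1],P[:,2],1))
    L=loc(W).reshape(-1,3);P=L[np.all((L>[-.235,-.16,.175])&(L<[-.18,.0,.2]),1)];print("bar x",len(P),np.percentile(P[:,0],[5,50]) if len(P) else 0)
E
```

```text
31.3 [ 0.33   0.119 -1.517]
33.6333 [ 0.049  0.516 -0.869] [0.491 0.319 0.33 ] 0.01512396298894135 0.002223481662627289
scene 270 tip [0.539 0.121 0.35 ] [0.004 0.35 ]
bar x 274 [-0.226 -0.219]
top 413 tip [0.535 0.118 0.35 ] [0.013 0.348]
bar x 475 [-0.224 -0.217]
```

View pics/scene7.png

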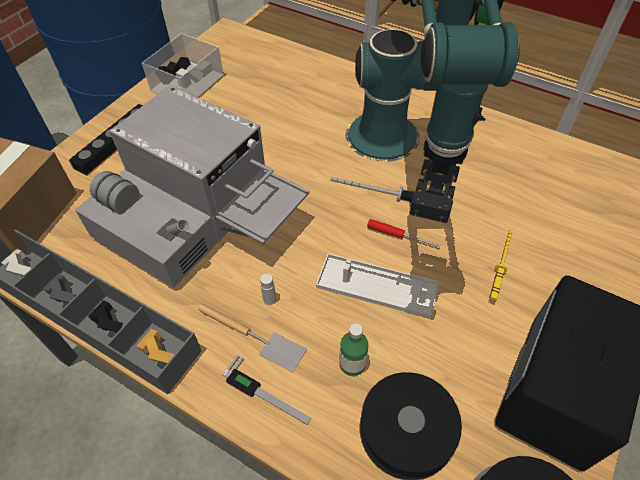

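The scene view shows the rod level in the gripper, with its tip at (332,180) and 0.35 m up. The tray is home and the four bystander objects are unmoved. I'm handing in.

```bash
python3 -c "
from cell import order
print(order.close_job())"
```

```text
the job is handed in; nothing more can be done
None
```

I carried out the job in full and handed it in; it took about 34 s of the 67 s allowed. The system gave no verdict.

- **Tray:** I slid it by its handle about 112 mm to a firm stop, with the force rising to about 22 N. The plate's rear face came within about 1 mm of the machine's front. The handle was in the same place in the last pictures.
- **Dip rod in the tube:** I took the rod from its rest and put it down the tube with almost no sideways force. It stopped within about 1 mm of where the collar should meet the mouth. I held it there at about 14 N for 0.3 s, then drew it right out.
- **Final hold:** The rod is level to within about 1°, roughly 0.35 m above the bench, and the arm was still. The gripper width shows the handle is still held, and the rod is well clear of everything.
- **Screwdriver, scraper, bottle and glue stick:** They look unmoved in the pictures; I did not measure them.

**Not seen directly:**
- **Parts in the tray:** The bracket and gear can't be seen once the tray is in. I rely on the slow, smooth slide for them having stayed put.
- **Collar on the mouth:** The gripper hid it from the cameras, so I judged it from the force and the arm's position.

No check failed. The two cameras disagreed by 2–3 mm, slightly more than the stated 2 mm calibration.

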